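Weigh and scan in a sample case

ROBOT

A 6-joint arm with a two-finger parallel gripper is mounted at the origin on the work surface. World frame = base frame: x ahead of the robot, y to its left, z up, the work surface at z = 0. Lengths are in m, angles in degrees, forces in N, time in s.
With the tool pointing down it reaches from about 0.25 to 0.725 m from the base axis. Payload 9.7 kg.
Tool frame: the origin (TCP) lies midway between the tips of the shut fingers; the grasp point (between the pads) lies 19 mm behind it; z points along the fingers, y is the line along which they close (so a half turn about z gives the same grasp; the last joint's range is limited). The gripper opens to 85 mm and grips with 20 to 120 N. Pads are 22 mm wide; open, the fingers measure 114 mm over their backs; the gripper's body (76 mm by 85 mm) begins 54 mm behind the grasp point. The pads swing forward as they close: fully open they stand 13 mm farther back than shut.
Start: joints at [76.662, 4.979, 10.078, 95.1, 0, 90], TCP at [0.127, 0.535, 0.231] pointing down, gripper open.
Joint ranges: [-179.16, 179.16], [-48.56, 103.87], [-65.8, 70.77], [-126.05, 130.52], [-82.76, 87.17], [-180, 180]. Speed limits (degrees/s): [127.2, 127.2, 147.25, 180, 180, 180].

INTERFACE

Orientations are given as [roll, pitch, yaw] about the fixed x, y, z axes, in that order (R = Rz(yaw) Ry(pitch) Rx(roll)).
In Python, from workcell import readout, imaging, bot, spotter gives the robot as it stands.
- The arm moves only by the shell command python3 -m jog 'ROWS' [FORCE]. ROWS is JSON, a list of rows, each an object with "rotation": the turn, a rotation vector about the world's x, y, z in degrees, a list of three; "translation": the shift along the world's x, y, z in mm, a list of three; "grip": the finger opening in mm, from 0 to 85.4. In form: [{"rotation": [wx, wy, wz], "translation": [dx, dy, dz], "grip": grip}, ...]. A call has 1 to 20 rows; each row is the pose to reach, as a shift and turn from the pose commanded when the call began; what a row does not reach only later rows make up. A row lasts 1/10 s, in which the tool goes at most 50 mm and 8.59 degrees, less where a joint would pass 70% of its speed; a pose out of reach is approached as far as the arm can. A call with a gripper value outside its range is refused whole. The fingers move at their own pace and stop on an object; FORCE is the grip in N (left out, the last holds). Time passes only in rows, so rows that repeat a pose let the fingers close. It gives the time, the measured TCP pose, the force, the opening and the grip force at its end, in the units of the state.
- readout.get_obs(): the state, without advancing time (a new reading comes with each control period).
- imaging.camera(name): name is "scene" or "top" or "wrist"; returns (picture, depth): 420x560x3 uint8, red, green, blue; 420x560 float32, m along the optical axis (not along the pixel's ray), 0 where there is no reading.
- imaging.camera_info(name): a dict with "vertical_fov" (degrees; the focal length in pixels is half the picture's height over the tangent of half this angle, whatever the lens; pixels are square), "cx", "cy" (the principal point, pixels), "k1" (the pictures are not rectified: a ray, as slopes to the right and down, at radius r is drawn at 1 + k1 r^2 times it, then the intrinsics apply), "extrinsics" (4x4, takes a point from camera to world coordinates); the wrist camera has in their place "tool_from_camera" (4x4, takes a point from camera to tool coordinates, whose origin is the TCP and whose axes are the flange's). Camera axes: x right, y down, z forward; pixel columns grow to the right and rows downward; lengths in m; the calibration is good to about 2 mm. A picture is of the moment at which its call begins: read the wrist's pose just before it. camera_info takes no time and is no camera call.
- bot.job_done(): hands the job in; it is judged then, once.
Trained networks look in the newest picture that a camera, given by its name, has taken for a name from the list of things; names that differ only in an ending like _2 or _b are one class to them, and where a whole thing is asked for, a point or a joint stands for the part that bears it (a point fixed in the world has none). Each returns a list of dicts, best first, with "confidence" (0 to 1); they miss things now and then, are a little off and sometimes report something else, mostly with a low value. They report only what shows in the picture. A call takes as long as a camera call. They do not tell look-alikes from the thing itself.
- spotter.spot_in(camera, target): "box" ([centre column, centre row, width, height] in pixels, round what is visible of it).
- spotter.mark_of(camera, target): "uv" ([column, row] in pixels: a listed point, or the origin of a listed thing).
The state is a dict: "time": time; "q": joint angles; "qd": joint speeds; "joint_efforts": joint torques, N m; "ee_pos": TCP position; "tcp_rot": TCP orientation; "wrist_force": force on the tool from outside, world axes, zero at the start; "torque": the same for the moment, N m; "opening": finger opening in m; "grasp_force": force on a finger pad.
Only numpy, scipy, OpenCV 4.12 (cv2) and the standard library are available. Lean on these libraries where they do the work, as an engineer would, in place of code of your own. Each camera call takes 0.05 s, during which the arm holds its last target. There are 200 camera calls.

TASK

Log in the sample case: gently set the grey case with the sloping label face upright in the middle of the balance pan and let go of it. Then take the barcode scanner, aim it square at the label on the case with its nose about 70 mm away, and hold it steady there for at least a second, and finally stand the scanner back upright in the middle of its charging pad. Leave the case on the pan, do not ram the pan down, and leave everything else on the bench where it is.

Things in the scene. Friction and masses are not known exactly. Their poses are not given: they have to be found in the camera images.
- case: Loose grey wedge-like case, 0.32 kg. Origin: centre of underside, z up; 110 (x) x 50 (y) x 72 mm high. Front (-x end) 20 mm high; a face slopes up from it at 35 degrees to 72 mm at x = +20; flat top from there to +55. Flat parallel long sides: grip across them from above near x = +15 mm. Starts on the table, front roughly towards the robot, left or right of the balance.
- label: White paper barcode label, 62 x 40 mm, fixed in the middle of the case's sloping face, at (-17.5, 0, 46) mm in the case's frame. Origin: centre of the label; z straight out of the label (35 degrees from vertical while the case is upright, leaning to the case's -x), x up the slope, y across.
- balance: White bench balance, fixed to the table, 200 x 180 mm, housing top at 50 mm; black display strip on the side towards the robot (to 55 mm high). Origin: centre of its underside.
- pan_top (a point): Centre of the upper face of the balance's round steel pan: 130 mm across, 78 mm above the table when empty; 20 mm from the balance's centre towards the back of the balance. Moves with the pan.
- pan (a joint): How far the sprung pan is down, in m: 0 empty, hard stop at 0.016. About 0.6 N per mm, so the case alone sinks it 4 to 7 mm; more than 15 mm counts as rammed.
- scanner: Handheld scanner, loose, 0.17 kg, 145 mm high, standing nose-down on its pad. Black round nose 62 mm across at the bottom, tapering until 40 mm height; above it a white square handle 32 x 32 mm, sides along x and y: grip it near its top, 115 mm above the nose. Origin: centre of the nose's flat end; z along the handle away from the nose. It reads along -z, out of the nose.
- focus (a point): The scanner's reading point: on its axis, 70 mm out in front of the nose (in free air; below the table top while it stands). Axes as the scanner's. The label reads when this point lies on the label's centre (within 20 mm) and the scanner looks square at the label (within about 12 degrees).
- pad: Black round charging pad, fixed to the table, 90 mm across, top at 12 mm, with a small block on its rim. Origin: centre of its underside. To the left or right of the balance, the case being on the other side.
- bottle: Bystander, loose: round amber bottle with white cap, 66 mm across, 150 mm high. Origin: centre of its underside. Leave it alone.
- beaker: Bystander, loose: empty glass beaker, 76 mm across, 90 mm high. Origin: centre of its underside. Leave it alone.
- dish_box: Bystander, loose: plain rectangular grey box, flat top, no label, 110 x 70 x 45 mm high. Origin: centre of its underside. Leave it alone.
- mouse: Bystander, loose: black computer mouse, 100 x 60 x 34 mm. Origin: centre of its underside. Leave it alone.
- dishes: Bystander, loose: stack of two clear round culture dishes, 90 mm across, 39 mm high. Origin: centre of its underside. Leave it alone.
- timer: Bystander, loose: orange-framed desk timer standing on edge, 30 x 90 x 70 mm high. Origin: centre of its underside. Leave it alone.
- tip_box: Bystander, loose: blue pipette-tip box, 85 x 120 x 60 mm high. Origin: centre of its underside. Leave it alone.
Not all that is in view belongs to the job. Leave any green or red look-alike of the scanner alone.

How it is judged:
By the outcome, as a careful person would: the job done as asked, in the order asked, and still so for the second after the job is handed in, with the robot touching nothing.
It also fails if it takes over 69 s, if anything falls off the work surface, if the arm or the gripper's body presses on something with over 40 N, if the wrist force passes 120 N, or if a joint passes its speed limit or range.

## Working session

There is one attempt and no reset: what is moved stays moved. The work goes in short steps, Python scripts to look and compute and a shell command to move; the robot and the scene stay as the last step left them, time stands still between calls to the robot, and variables do not carry over. Pictures are saved under pics/ and viewed, at most 13 in all, crops included, and the job is handed in when it is done.

```bash
ls; mkdir -p pics; cat > h.py <<'E'
import numpy as np, cv2
from workcell import readout, imaging, bot, spotter
from scipy.spatial.transform import Rotation as R
def K(ci):
    f=210/np.tan(np.radians(ci["vertical_fov"]/2)); return np.array([[f,0,ci["cx"]],[0,f,ci["cy"]],[0,0,1.]]),np.array([ci["k1"],0,0,0.])
def ext(name,obs=None):
    ci=imaging.camera_info(name)
    if name!="wrist": return np.array(ci["extrinsics"])
    T=np.eye(4);T[:3,:3]=R.from_euler('xyz',obs["tcp_rot"],degrees=True).as_matrix();T[:3,3]=obs["ee_pos"]
    return T@np.array(ci["tool_from_camera"])
def rays(name,uv):
    k,d=K(imaging.camera_info(name)); p=cv2.undistortPoints(np.array(uv,float).reshape(-1,1,2),k,d).reshape(-1,2)
    return np.c_[p,np.ones(len(p))]
def onz(name,uv,z,obs=None):
    T=ext(name,obs); r=rays(name,uv)@T[:3,:3].T; s=(z-T[2,3])/r[:,2]; return T[:3,3]+r*s[:,None]
def cloud(name,depth,obs=None):
    T=ext(name,obs); v,u=np.mgrid[:420,:560]; r=rays(name,np.c_[u.ravel(),v.ravel()])
    P=(r*depth.reshape(-1,1))@T[:3,:3].T+T[:3,3]; P[depth.ravel()==0]=np.nan; return P.reshape(420,560,3)
E
python3 - <<'E'
from h import *
o=readout.get_obs(); print(o)
for c in ("scene","top"):
    p,d=imaging.camera(c); cv2.imwrite(f"pics/{c}.png",p[...,::-1]); np.save(f"{c}.npy",d)
    print(c,ext(c)[:3,3].round(3),(d>0).mean())
    for t in ("case","label","scanner","pad","balance","pan_top"):
        for m in spotter.mark_of(c,t)[:3]: print(t,np.round(m["uv"]),round(m["confidence"],2),onz(c,[m["uv"]],{"label":.046,"pad":0.012,"pan_top":.078,"scanner":.012}.get(t,0)).round(3))
E
```

```text
pics
{'time': 0.0, 'q': array([ 7.66621745e+01,  5.01100350e+00,  1.00335474e+01,  9.51004970e+01,
       -1.77424467e-03,  9.00000369e+01]), 'qd': array([ 0.11802221, -0.02132207,  0.03105594, -0.07689882, -0.07905772,
       -0.0873515 ]), 'joint_efforts': array([-3.98313796e-04, -5.20394933e+01,  4.64798677e+01,  1.65694073e-02,
       -4.92892366e-05,  4.68901419e-06]), 'ee_pos': array([0.12683343, 0.53492715, 0.23057589]), 'tcp_rot': array([-1.79922047e+02,  1.77429322e-03,  1.66662140e+02]), 'wrist_force': array([ 0.12536645, -0.29614169,  0.30834564]), 'torque': array([-0.01677871, -0.02299998,  0.00478455]), 'grasp_force': 0.0, 'opening': 0.08504357790948154}
scene [ 1.501 -0.367  1.004] 0.9875552721088435
top [ 0.396 -0.008  1.591] 0.995922619047619
case [202. 235.] 0.82 [[0.498 0.249 0.   ]]
case [377. 243.] 0.64 [[ 0.464 -0.271  0.   ]]
case [208. 161.] 0.61 [[0.723 0.23  0.   ]]
label [201. 245.] 0.48 [[0.465 0.246 0.046]]
scanner [374. 242.] 0.96 [[ 0.466 -0.262  0.012]]
scanner [369. 287.] 0.67 [[ 0.334 -0.242  0.012]]
scanner [422. 270.] 0.65 [[ 0.38  -0.398  0.012]]
pad [376. 244.] 0.76 [[ 0.46  -0.267  0.012]]
balance [280. 215.] 0.84 [[0.554 0.017 0.   ]]
pan_top [272. 205.] 0.84 [[0.574 0.036 0.078]]
pan_top [201. 245.] 0.17 [[0.464 0.239 0.078]]
```

View pics/scene.png

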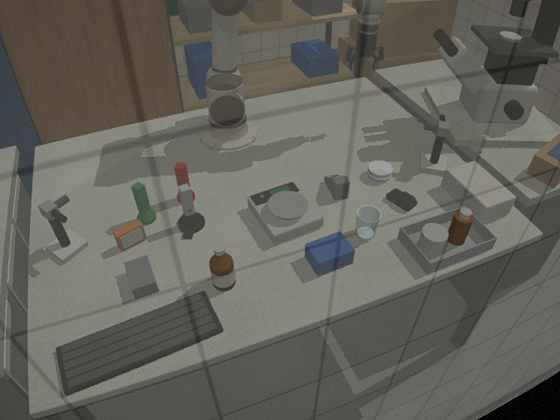

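View pics/top.png

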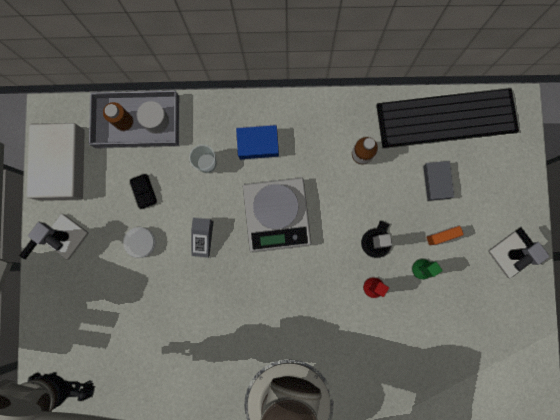

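The top picture shows these:
- **Case:** grey with a white label at (201,238). It could be confused with the dish_box at (439,180) and the white box at (53,160).
- **Scanner:** white handle on a black pad at (378,242). Its look-alikes are red at (375,288) and green at (425,268), plus the fixtures at (60,238) and (518,252).
- **Balance pan:** (277,206).

I choose the labelled case at (201,238) and the white-handled scanner at (378,242), and will check both in one close crop.

```bash
python3 - <<'E'
from h import *
im=cv2.imread("pics/top.png"); d=np.load("top.npy"); P=cloud("top",d)
a=cv2.resize(im[205:275,160:240],None,fx=5,fy=5,interpolation=2); b=cv2.resize(im[205:275,345:425],None,fx=5,fy=5,interpolation=2)
cv2.imwrite("pics/crop.png",np.hstack([a,b]))
def reg(u0,u1,v0,v1,z0,z1):
    Q=P[v0:v1,u0:u1].reshape(-1,3); Q=Q[(Q[:,2]>z0)&(Q[:,2]<z1)]; return Q
def rect(n,Q):
    r=cv2.minAreaRect((Q[:,:2]*1000).astype(np.float32)); print(n,len(Q),np.median(Q,0).round(4),np.round(r[0],1),np.round(r[1],1),round(r[2],1))
rect("case",reg(185,220,212,262,.012,.09)); rect("casetop",reg(185,220,212,262,.066,.078))
rect("pan",reg(245,310,175,240,.072,.09)); rect("bal",reg(235,320,170,255,.035,.07))
rect("scantop",reg(355,400,215,260,.135,.18)); rect("pad",reg(355,400,215,265,.006,.018))
print(reg(265,290,195,215,0,.2)[:,2].mean(), P[300:320,240:260,2].mean())
for n,r in dict(bottle=(350,380,130,165),timer=(425,465,222,248),green=(410,445,255,285),red=(360,390,275,300),dishes=(120,155,222,260),beaker=(188,218,145,175),tip=(234,282,122,160),dish_box=(422,456,158,202)).items(): rect(n,reg(*r,.02,.3))
E
```

```text
case 758 [0.4914 0.2451 0.056 ] [489.5 247.9] [ 52.2 110.1] 82.8
casetop 262 [0.5218 0.2435 0.0716] [518.6 243.6] [51.1 50.7] 83.7
pan 1506 [0.5725 0.0276 0.0777] [572.3  28.4] [126.  127.8] 88.7
bal 2622 [0.5155 0.0213 0.0508] [553.8  25.5] [201.3 180.1] 5.4
scantop 154 [ 0.4649 -0.2667  0.1551] [ 466.  -267.7] [32.  32.6] 5.8
pad 406 [ 0.4789 -0.2683  0.0113] [ 475.2 -272.3] [130.5 142.3] 86.9
0.07733088843847362 nan
bottle 518 [ 0.7218 -0.2282  0.103 ] [ 731.2 -235. ] [65.4 63.7] 31.5
timer 390 [ 0.4803 -0.4569  0.0678] [ 482.  -462.2] [32.4 89.1] 17.0
green 382 [ 0.3857 -0.3929  0.095 ] [ 387.1 -395.3] [43.7 52.5] 89.1
red 329 [ 0.3365 -0.2478  0.1154] [ 336.8 -250.9] [46.5 54.1] 71.1
dishes 725 [0.479  0.4301 0.0384] [480.  430.3] [86.4 85.3] 87.7
beaker 374 [0.7268 0.2441 0.0699] [716.6 236.6] [72.7 72.2] 88.5
tip 1223 [0.7657 0.0782 0.059 ] [769.6  78.4] [ 85.4 120.1] 2.7
dish_box 909 [ 0.6433 -0.4537  0.0437] [ 644.5 -456.7] [108.4  71.9] 4.8
```

View pics/crop.png

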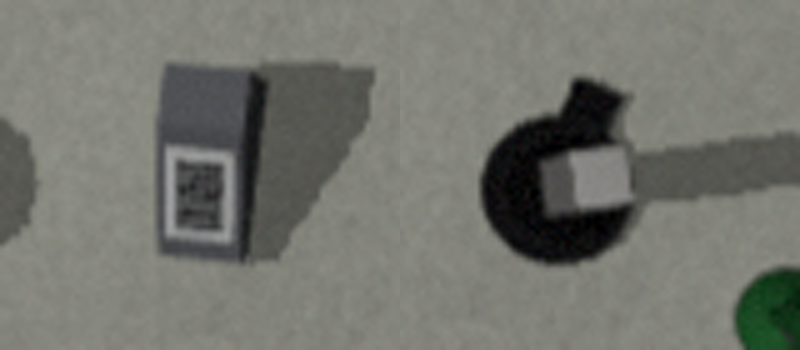

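Crop: on the left is the case with its barcode label (front down, towards the robot). On the right is the white-handled scanner on the round black pad, with the pad's block at the back. Both choices hold. Next, a move above the case's grip point at about (504, 246).

```bash
python3 -m jog '[{"rotation":[0,0,2],"translation":[40,-30,-5],"grip":85},{"rotation":[0,0,6],"translation":[377,-289,-50],"grip":80},{"rotation":[0,0,6],"translation":[377,-289,-50],"grip":80},{"rotation":[0,0,6],"translation":[377,-289,-50],"grip":80},{"rotation":[0,0,6],"translation":[377,-289,-50],"grip":80},{"rotation":[0,0,6],"translation":[377,-289,-50],"grip":80},{"rotation":[0,0,6],"translation":[377,-289,-50],"grip":80},{"rotation":[0,0,6],"translation":[377,-289,-50],"grip":80},{"rotation":[0,0,6],"translation":[377,-289,-50],"grip":80},{"rotation":[0,0,6],"translation":[377,-289,-50],"grip":80},{"rotation":[0,0,6],"translation":[377,-289,-50],"grip":80},{"rotation":[0,0,6],"translation":[377,-289,-50],"grip":80},{"rotation":[0,0,6],"translation":[377,-289,-50],"grip":80},{"rotation":[0,0,6],"translation":[377,-289,-50],"grip":80}]' 50
python3 - <<'E'
from h import *
o=readout.get_obs(); p,d=imaging.camera("wrist"); print(o["ee_pos"],o["tcp_rot"],np.abs(o["qd"]).max())
cv2.imwrite("pics/w1.png",p[...,::-1]); P=cloud("wrist",d,o).reshape(-1,3)
Q=P[(np.abs(P[:,0]-.49)<.09)&(np.abs(P[:,1]-.248)<.06)]
for a,b in((.012,.09),(.067,.08)):
    q=Q[(Q[:,2]>a)&(Q[:,2]<b)]; print(len(q)); 
    if len(q)>10: print(cv2.minAreaRect((q[:,:2]*1000).astype(np.float32)),np.median(q[:,2]))
# pad circle in the top picture
im=cv2.imread("pics/top.png"); g=im[215:262,355:400].max(2); v,u=np.nonzero(g<45)
X=onz("top",np.c_[u+355,v+215],.012)*1000
print("pad dark pts",len(X))
best=None
from itertools import product
for cx,cy in product(np.arange(445,485,1),np.arange(-285,-245,1)):
    r=np.hypot(X[:,0]-cx,X[:,1]-cy); s=(r<45).sum()
    if best is None or s>best[0]: best=(s,[]) 
    if s==best[0]: best[1].append((cx,cy))
print(best[0],np.mean(best[1],0),len(best[1]))
E
```

```text
time: 2.1
ee_pos: [0.5032, 0.247, 0.1817]
tcp_rot: [180.0, 0.0, 172.7]
wrist_force: [-0.0, 0.3, 0.2]
opening: 0.0799
grasp_force: 0.0
[0.5032285  0.24700769 0.18166224] [1.79978012e+02 2.03660963e-02 1.72746028e+02] 0.1851570897279684
9258
((485.9661865234375, 247.89039611816406), (50.3370475769043, 111.03266143798828), 82.78457641601562) 0.06104199245525663
3684
((517.9133911132812, 243.91586303710938), (50.08478546142578, 46.64278793334961), 82.77952575683594) 0.07290807609561373
pad dark pts 539
472 [ 467. -267.] 1
```

View pics/w1.png

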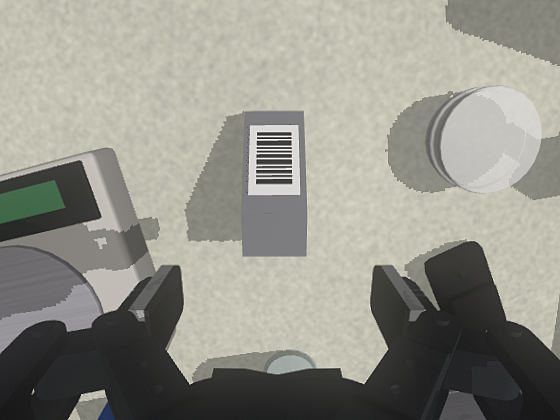

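Wrist view: the case is centred at about (275,183) with its label front away from the fingers, and the fingers are aligned with its sides. Both measurements agree on a centre of (486, 248) mm and a yaw of -7.2°. Next, descend and grip.

```bash
python3 -m jog '[{"rotation":[0,0,0],"translation":[-1,0,-30],"grip":80},{"rotation":[0,0,0],"translation":[-2,-1,-70],"grip":80},{"rotation":[0,0,0],"translation":[-2,-1,-110],"grip":80},{"rotation":[0,0,0],"translation":[-2,-1,-140],"grip":80},{"rotation":[0,0,0],"translation":[-2,-1,-153],"grip":80},{"rotation":[0,0,0],"translation":[-2,-1,-157],"grip":80},{"rotation":[0,0,0],"translation":[-2,-1,-157],"grip":60},{"rotation":[0,0,0],"translation":[-2,-1,-157],"grip":45},{"rotation":[0,0,0],"translation":[-2,-1,-157],"grip":40},{"rotation":[0,0,0],"translation":[-2,-1,-157],"grip":40},{"rotation":[0,0,0],"translation":[-2,-1,-157],"grip":40},{"rotation":[0,0,0],"translation":[-2,-1,-157],"grip":40},{"rotation":[0,0,0],"translation":[-2,-1,-157],"grip":40},{"rotation":[0,0,0],"translation":[-2,-1,-157],"grip":40}]' 50
```

```text
time: 3.55
ee_pos: [0.503, 0.2458, 0.0263]
tcp_rot: [179.9, 0.2, 172.7]
wrist_force: [-0.8, 0.5, 7.6]
opening: 0.0492
grasp_force: 53.2
```

```bash
python3 -m jog '[{"rotation":[0,0,0],"translation":[0,0,8],"grip":40},{"rotation":[0,0,0],"translation":[0,0,30],"grip":40},{"rotation":[0,0,0],"translation":[0,0,60],"grip":40},{"rotation":[0,0,0],"translation":[0,0,90],"grip":40},{"rotation":[0,0,1],"translation":[5,-12,108],"grip":40},{"rotation":[0,0,2],"translation":[14,-35,112],"grip":40},{"rotation":[0,0,4],"translation":[26,-65,112],"grip":40},{"rotation":[0,0,5],"translation":[38,-95,112],"grip":40},{"rotation":[0,0,7],"translation":[50,-125,112],"grip":40},{"rotation":[0,0,8],"translation":[62,-155,112],"grip":40},{"rotation":[0,0,9],"translation":[74,-185,112],"grip":40},{"rotation":[0,0,10],"translation":[82,-206,112],"grip":40},{"rotation":[0,0,10],"translation":[87,-217,112],"grip":40},{"rotation":[0,0,10],"translation":[87,-217,112],"grip":40},{"rotation":[0,0,10],"translation":[87,-217,112],"grip":40}]' 50
python3 - <<'E'
from h import *
o=readout.get_obs(); p,d=imaging.camera("wrist"); print(o["ee_pos"],np.abs(o["qd"]).max())
cv2.imwrite("pics/w2.png",p[...,::-1]); P=cloud("wrist",d,o)
c=o["ee_pos"]; Q=P.reshape(-1,3); Q=Q[np.isfinite(Q[:,0])]
q=Q[(np.abs(Q[:,1]-c[1])<.022)&(Q[:,0]>.50)&(Q[:,0]<c[0]+.06)&(Q[:,2]>.11)&(Q[:,2]<.21)]
for x in np.arange(.505,.64,.01):
    s=q[np.abs(q[:,0]-x)<.003]; print(round(x,3),len(s),np.median(s[:,2]).round(4) if len(s) else '')
E
```

```text
time: 5.05
ee_pos: [0.5887, 0.0287, 0.1364]
tcp_rot: [180.0, -0.0, -177.4]
wrist_force: [0.3, 0.8, -4.1]
opening: 0.0496
grasp_force: 52.6
[0.5886649  0.02866281 0.13636362] 0.8976301548549451
0.505 0 
0.515 339 0.1315
0.525 1701 0.1367
0.535 1904 0.145
0.545 2062 0.1518
0.555 2258 0.1588
0.565 2486 0.1656
0.575 2859 0.1726
0.585 2929 0.1783
0.595 2031 0.1831
0.605 56 0.1828
0.615 0 
0.625 0 
0.635 0
```

View pics/w2.png

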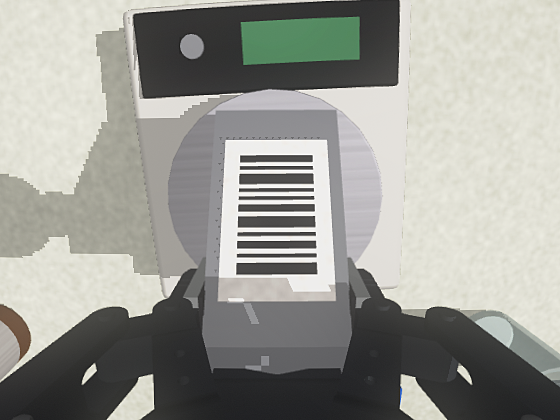

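Wrist view: the case is upright (measured slope 35°) over the pan, which is centred at about (275,185). Case and pan axes coincide within 2–3 mm. Next, lower gently.

```bash
python3 -m jog '[{"rotation":[0,0,0],"translation":[0,0,-8],"grip":40},{"rotation":[0,0,0],"translation":[0,0,-18],"grip":40},{"rotation":[0,0,0],"translation":[0,0,-25],"grip":40},{"rotation":[0,0,0],"translation":[0,0,-29],"grip":40},{"rotation":[0,0,0],"translation":[0,0,-31],"grip":40},{"rotation":[0,0,0],"translation":[0,0,-33],"grip":40},{"rotation":[0,0,0],"translation":[0,0,-34],"grip":40},{"rotation":[0,0,0],"translation":[0,0,-35],"grip":40},{"rotation":[0,0,0],"translation":[0,0,-36],"grip":40},{"rotation":[0,0,0],"translation":[0,0,-36],"grip":40},{"rotation":[0,0,0],"translation":[0,0,-36],"grip":40}]' 50
```

```text
time: 6.2
ee_pos: [0.589, 0.0282, 0.1006]
tcp_rot: [180.0, 0.0, -177.3]
wrist_force: [0.1, 0.7, -0.4]
opening: 0.0496
grasp_force: 52.7
```

```bash
python3 -m jog '[{"rotation":[0,0,0],"translation":[0,0,-0.5],"grip":45},{"rotation":[0,0,0],"translation":[0,0,-0.5],"grip":52},{"rotation":[0,0,0],"translation":[0,0,-0.5],"grip":60},{"rotation":[0,0,0],"translation":[0,0,0],"grip":72},{"rotation":[0,0,0],"translation":[0,0,0],"grip":76},{"rotation":[0,0,0],"translation":[0,0,0],"grip":76},{"rotation":[0,0,0],"translation":[0,0,10],"grip":76},{"rotation":[0,0,0],"translation":[0,0,40],"grip":76},{"rotation":[0,0,0],"translation":[0,0,80],"grip":76},{"rotation":[0,0,0],"translation":[-20,0,125],"grip":76},{"rotation":[0,0,0],"translation":[-60,0,150],"grip":76},{"rotation":[0,0,0],"translation":[-60,0,150],"grip":76},{"rotation":[0,0,0],"translation":[-60,0,150],"grip":76}]' 50
python3 - <<'E'
from h import *
o=readout.get_obs(); p,d=imaging.camera("wrist"); print(o["ee_pos"],o["tcp_rot"],np.abs(o["qd"]).max(),o["wrist_force"])
cv2.imwrite("pics/w3.png",p[...,::-1]); P=cloud("wrist",d,o).reshape(-1,3)
q=P[(np.abs(P[:,0]-.573)<.08)&(np.abs(P[:,1]-.028)<.05)&(P[:,2]>.085)&(P[:,2]<.2)]
print(cv2.minAreaRect((q[:,:2]*1000).astype(np.float32)))
t=q[q[:,2]>.137]; print(cv2.minAreaRect((t[:,:2]*1000).astype(np.float32)),np.percentile(t[:,2],[5,50,90]))
s=q[(q[:,0]>.53)&(q[:,0]<.58)]; A=np.linalg.lstsq(np.c_[s[:,:2],np.ones(len(s))],s[:,2],rcond=None)[0]; n=np.r_[-A[:2],1]; n/=np.linalg.norm(n); print("n",n,np.degrees(np.arccos(n[2])),np.degrees(np.arctan2(-n[1],-n[0])))
print("slope z at x=.555:",A@[.5555,.028,1])
a=P[(np.abs(np.hypot(P[:,0]-.573,P[:,1]-.028))<.1)&(P[:,2]>.065)&(P[:,2]<.0795)]
if len(a)>9: print("pan",np.median(a[:,2]),cv2.minEnclosingCircle((a[:,:2]*1000).astype(np.float32)))
for m in spotter.mark_of("wrist","label"): print(m["uv"],m["confidence"],onz("wrist",[m["uv"]],.1185,o))
E
```

```text
time: 7.5
ee_pos: [0.529, 0.0282, 0.252]
tcp_rot: [-180.0, 0.2, -177.3]
wrist_force: [1.0, -0.4, -0.6]
opening: 0.0759
grasp_force: 0.0
[0.52899673 0.02818342 0.25200799] [-179.99951995    0.18441184 -177.33344029] 2.7328375708920807 [ 1.00337583 -0.36838621 -0.63608675]
((572.404296875, 28.092992782592773), (111.16212463378906, 50.37627029418945), 2.9110424518585205)
((600.6404418945312, 29.524145126342773), (54.61349868774414, 50.37403869628906), 2.9511868953704834) [0.138263   0.14590335 0.14695632]
n [-0.57051565 -0.0302891   0.82072801] 34.84226298295215 3.0390228032719504
slope z at x=.555: 0.12197315593527219
pan 0.07396785424141705 ((569.6568603515625, 27.72698402404785), 64.97056579589844)
[275.7, 234.4] 0.87 [[0.5582116  0.02981136 0.1185    ]]
```

View pics/w3.png

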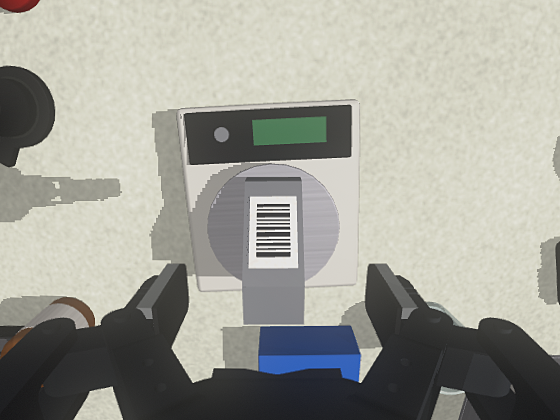

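Wrist view: the case stands upright with its label at about (274,232), centred on the pan. It measures (572, 28) mm, yaw 3°, sloping face 35°, and the pan has sunk about 4–5 mm. Next, move over the scanner.

```bash
python3 -m jog '[{"rotation":[0,0,1],"translation":[-6,-25,2],"grip":76},{"rotation":[0,0,3],"translation":[-63,-296,5],"grip":72},{"rotation":[0,0,3],"translation":[-63,-296,5],"grip":72},{"rotation":[0,0,3],"translation":[-63,-296,5],"grip":72},{"rotation":[0,0,3],"translation":[-63,-296,5],"grip":72},{"rotation":[0,0,3],"translation":[-63,-296,5],"grip":72},{"rotation":[0,0,3],"translation":[-63,-296,5],"grip":72},{"rotation":[0,0,3],"translation":[-63,-296,5],"grip":72},{"rotation":[0,0,3],"translation":[-63,-296,5],"grip":72},{"rotation":[0,0,3],"translation":[-63,-296,5],"grip":72},{"rotation":[0,0,3],"translation":[-63,-296,5],"grip":72}]' 50
python3 - <<'E'
from h import *
o=readout.get_obs(); p,d=imaging.camera("wrist"); print(o["ee_pos"],o["tcp_rot"],np.abs(o["qd"]).max())
cv2.imwrite("pics/w4.png",p[...,::-1]); P=cloud("wrist",d,o); Q=P.reshape(-1,3)
near=(np.abs(Q[:,0]-.466)<.09)&(np.abs(Q[:,1]+.2675)<.08)
def rect(n,q): print(n,len(q),cv2.minAreaRect((q[:,:2]*1000).astype(np.float32)) if len(q)>9 else '',np.median(q[:,2]) if len(q) else '')
rect("top",Q[near&(Q[:,2]>.148)&(Q[:,2]<.17)]); rect("handle",Q[near&(Q[:,2]>.07)&(Q[:,2]<.17)])
a=Q[near&(Q[:,2]>.006)&(Q[:,2]<.018)]; rect("pad",a)
X=a[:,:2]*1000; b=(0,0)
for cx in range(445,486):
  for cy in range(-290,-244):
    r=np.hypot(X[:,0]-cx,X[:,1]-cy); s=(r<45).sum()
    if s>b[0]: b=(s,[(cx,cy)])
    elif s==b[0]: b[1].append((cx,cy))
print(len(X),b[0],np.mean(b[1],0) if b[0] else '')
E
```

```text
time: 8.7
ee_pos: [0.4663, -0.2669, 0.255]
tcp_rot: [180.0, -0.0, -174.3]
wrist_force: [0.2, -0.8, 0.5]
opening: 0.0721
grasp_force: 0.0
[ 0.46629174 -0.26686455  0.25498699] [ 1.79975570e+02 -2.49450193e-02 -1.74250997e+02] 0.3292217636150433
top 1911 ((462.29119873046875, -267.8948974609375), (31.564767837524414, 31.791179656982422), 6.2768073081970215) 0.1574454316873284
handle 2522 ((462.10321044921875, -267.89996337890625), (31.750625610351562, 31.991867065429688), 5.804285526275635) 0.1571197784950873
pad 2285 ((471.5750732421875, -266.8310546875), (108.00543975830078, 88.23197174072266), 4.03422212600708) 0.012670461733135352
2285 1996 [ 462. -268.]
```

View pics/w4.png

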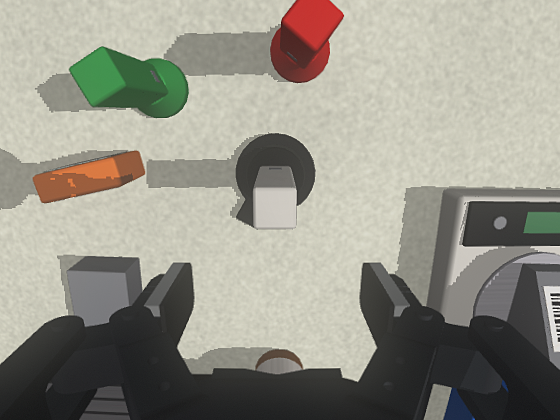

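Wrist view: the white handle on the black pad is at about (275,205), between the fingers' line. Red (310,30), green (105,75) and the timer (90,178) are well clear. Scanner and pad are concentric at about (464, -268). Next, descend and grip the handle.

```bash
python3 -m jog '[{"rotation":[0,0,0],"translation":[-2,-1,-25],"grip":72},{"rotation":[0,0,0],"translation":[-2,-1,-65],"grip":72},{"rotation":[0,0,0],"translation":[-2,-1,-105],"grip":72},{"rotation":[0,0,0],"translation":[-2,-1,-135],"grip":72},{"rotation":[0,0,0],"translation":[-2,-1,-147],"grip":72},{"rotation":[0,0,0],"translation":[-2,-1,-149],"grip":60},{"rotation":[0,0,0],"translation":[-2,-1,-149],"grip":40},{"rotation":[0,0,0],"translation":[-2,-1,-149],"grip":25},{"rotation":[0,0,0],"translation":[-2,-1,-149],"grip":22},{"rotation":[0,0,0],"translation":[-2,-1,-149],"grip":22},{"rotation":[0,0,0],"translation":[-2,-1,-149],"grip":22},{"rotation":[0,0,0],"translation":[-2,-1,-149],"grip":22},{"rotation":[0,0,0],"translation":[-2,-1,-149],"grip":22},{"rotation":[0,0,0],"translation":[-2,-1,-149],"grip":22},{"rotation":[0,0,0],"translation":[-2,-1,-149],"grip":22}]' 45
```

```text
time: 10.25
ee_pos: [0.4648, -0.2691, 0.1083]
tcp_rot: [-179.9, 0.2, -174.3]
wrist_force: [-0.4, 1.6, 6.7]
opening: 0.0316
grasp_force: 45.5
```

```bash
python3 -m jog '[{"rotation":[0,0,0],"translation":[0,0,8],"grip":22},{"rotation":[0,0,0],"translation":[0,0,30],"grip":22},{"rotation":[0,0,0],"translation":[0,0,65],"grip":22},{"rotation":[0,0,0],"translation":[0,0,100],"grip":22},{"rotation":[0,0,0],"translation":[0,5,130],"grip":22},{"rotation":[0,-2,0],"translation":[0,20,148],"grip":22},{"rotation":[0.2,-4,0],"translation":[0,45,151],"grip":22},{"rotation":[0.4,-7,0],"translation":[-1,73,151],"grip":22},{"rotation":[0.5,-10,0],"translation":[-1,101,151],"grip":22},{"rotation":[0.7,-13,0],"translation":[-2,129,151],"grip":22},{"rotation":[0.9,-17,0],"translation":[-2,157,151],"grip":22},{"rotation":[1.1,-21,0],"translation":[-3,185,151],"grip":22},{"rotation":[1.3,-25,0],"translation":[-3,213,151],"grip":22},{"rotation":[1.5,-29,0],"translation":[-4,240,151],"grip":22},{"rotation":[1.7,-32,0],"translation":[-4,264,151],"grip":22},{"rotation":[1.8,-34,0],"translation":[-4,281,151],"grip":22},{"rotation":[1.8,-35,0],"translation":[-4,290,151],"grip":22},{"rotation":[1.8,-35,0],"translation":[-4,290,151],"grip":22},{"rotation":[1.8,-35,0],"translation":[-4,290,151],"grip":22},{"rotation":[1.8,-35,0],"translation":[-4,290,151],"grip":22}]' 45
python3 - <<'E'
from h import *
o=readout.get_obs(); print(o["ee_pos"],o["tcp_rot"],o["opening"],np.abs(o["qd"]).max(),o["wrist_force"])
Rm=R.from_euler('xyz',o["tcp_rot"],degrees=True).as_matrix(); z=Rm[:,2]
L=np.array([.555,.027,.1205]); n=np.array([-.5728,-.03,.819]); f=o["ee_pos"]+z*.1663
print("focus if axis=tool z",f,"err mm",(f-L)*1000,"angle",np.degrees(np.arccos(-z@n)))
p,d=imaging.camera("wrist"); cv2.imwrite("pics/w5.png",p[...,::-1])
Q=cloud("wrist",d,o).reshape(-1,3); Q=Q[np.isfinite(Q[:,0])]
q=Q[(np.abs(Q[:,1]-.027)<.03)&(Q[:,0]>.53)&(Q[:,0]<.58)&(Q[:,2]>.09)&(Q[:,2]<.16)]
print(len(q)); 
p,d=imaging.camera("scene"); cv2.imwrite("pics/s5.png",cv2.resize(p[130:290,170:370,::-1],None,fx=4,fy=3.7*4/3.7,interpolation=2)[:600])
E
```

```text
time: 12.25
ee_pos: [0.4599, 0.0206, 0.2575]
tcp_rot: [-178.1, 35.0, -173.8]
wrist_force: [-0.8, 0.0, -2.2]
opening: 0.0318
grasp_force: 45.5
[0.45994825 0.02061358 0.2575478 ] [-178.08640117   34.96922958 -173.77238803] 0.03178405215429585 0.3488079975947401 [-8.35725148e-01  2.08593493e-03 -2.17661833e+00]
focus if axis=tool z [0.55524794 0.02542679 0.1213476 ] err mm [ 0.24794051 -1.57321207  0.84760247] angle 0.8882679185601268
785
```

View pics/w5.png

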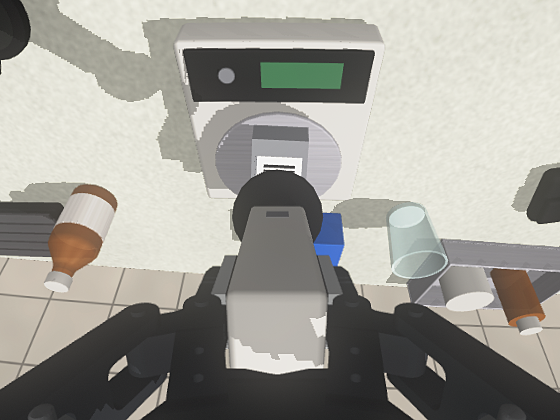

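View pics/s5.png

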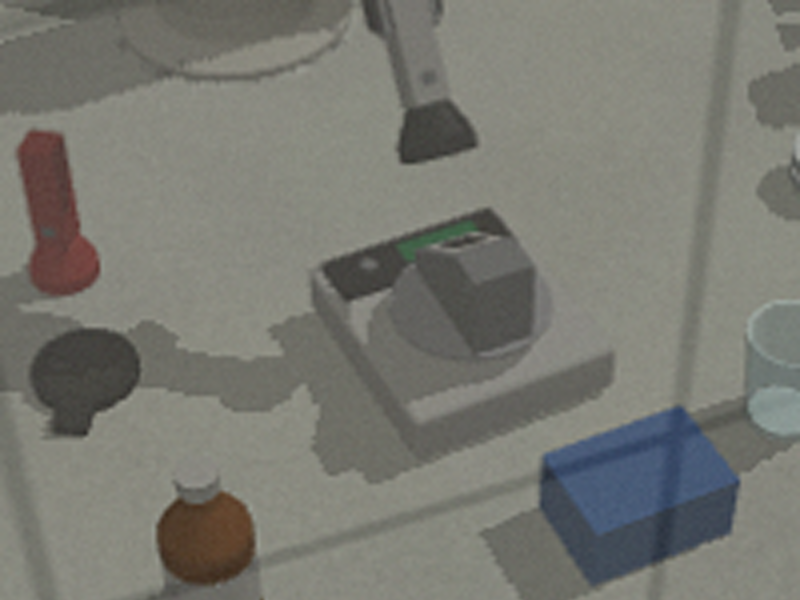

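Wrist view: the scanner is straight in the fingers, with its nose at (277,205) in front of the label at (278,165). Scene view: the pad is empty at (85,370), the case is upright on the pan, and the scanner aims down at the label. Now hold for 2 s and check the handle for tilt in the grip.

```bash
python3 -m jog '[{"rotation":[0,0,0],"translation":[0,1,0],"grip":22},{"rotation":[0,0,0],"translation":[0,1,0],"grip":22},{"rotation":[0,0,0],"translation":[0,1,0],"grip":22},{"rotation":[0,0,0],"translation":[0,1,0],"grip":22},{"rotation":[0,0,0],"translation":[0,1,0],"grip":22},{"rotation":[0,0,0],"translation":[0,1,0],"grip":22},{"rotation":[0,0,0],"translation":[0,1,0],"grip":22},{"rotation":[0,0,0],"translation":[0,1,0],"grip":22},{"rotation":[0,0,0],"translation":[0,1,0],"grip":22},{"rotation":[0,0,0],"translation":[0,1,0],"grip":22},{"rotation":[0,0,0],"translation":[0,1,0],"grip":22},{"rotation":[0,0,0],"translation":[0,1,0],"grip":22},{"rotation":[0,0,0],"translation":[0,1,0],"grip":22},{"rotation":[0,0,0],"translation":[0,1,0],"grip":22},{"rotation":[0,0,0],"translation":[0,1,0],"grip":22},{"rotation":[0,0,0],"translation":[0,1,0],"grip":22},{"rotation":[0,0,0],"translation":[0,1,0],"grip":22},{"rotation":[0,0,0],"translation":[0,1,0],"grip":22},{"rotation":[0,0,0],"translation":[0,1,0],"grip":22},{"rotation":[0,0,0],"translation":[0,1,0],"grip":22}]' 45
python3 - <<'E'
from h import *
o=readout.get_obs(); p,d=imaging.camera("wrist"); P=cloud("wrist",d,o)
Rm=R.from_euler('xyz',o["tcp_rot"],degrees=True).as_matrix()
T=(P-o["ee_pos"])@Rm   # tool coords
q=T[215:350,250:305].reshape(-1,3)*1000; q=q[np.isfinite(q[:,0])]
for z in range(-45,80,10):
    s=q[np.abs(q[:,2]-z)<4]
    if len(s)>5: print(z,len(s),np.median(s,0).round(1))
q=T[170:260,225:330].reshape(-1,3)*1000; q=q[(q[:,2]>60)&(q[:,2]<110)]; print("nose",q.min(0),q.max(0))
E
```

```text
time: 14.35
ee_pos: [0.4599, 0.0222, 0.2573]
tcp_rot: [-178.1, 35.0, -173.7]
wrist_force: [0.0, -0.9, -1.8]
opening: 0.0318
grasp_force: 45.5
-45 1177 [ 16.5   0.4 -47.7]
-35 557 [ 17.    0.8 -35.3]
-25 491 [ 17.    0.8 -25.2]
-15 427 [ 17.1   0.8 -15.1]
-5 365 [17.1  0.8 -5.1]
5 336 [17.2  1.3  4.9]
15 287 [17.2  0.9 15.1]
25 266 [17.2  0.4 25.1]
35 103 [17.3  0.4 32.6]
nose [-15.80329075 -29.59295292  60.02112706] [32.56494291 31.39787229 93.65516999]
```

The scanner sits square in the grip (handle face within 0.3°) and was held on the label for over 2 s. Next, return to the pad along the reverse path.

```bash
python3 -m jog '[{"rotation":[0,1,0],"translation":[0,-9,1],"grip":22},{"rotation":[-0.2,4,0],"translation":[0,-26,3],"grip":22},{"rotation":[-0.4,8,0],"translation":[0,-50,4],"grip":22},{"rotation":[-0.6,12,0],"translation":[1,-78,4],"grip":22},{"rotation":[-0.8,16,0],"translation":[1,-106,4],"grip":22},{"rotation":[-1,20,0],"translation":[2,-134,4],"grip":22},{"rotation":[-1.2,24,0],"translation":[2,-162,4],"grip":22},{"rotation":[-1.4,28,0],"translation":[3,-190,4],"grip":22},{"rotation":[-1.6,31,0],"translation":[3,-218,2],"grip":22},{"rotation":[-1.7,33,0],"translation":[4,-245,0],"grip":22},{"rotation":[-1.8,35,0],"translation":[4,-268,-8],"grip":22},{"rotation":[-1.8,35,0],"translation":[4,-283,-25],"grip":22},{"rotation":[-1.8,35,0],"translation":[4,-290,-50],"grip":22},{"rotation":[-1.8,35,0],"translation":[4,-290,-80],"grip":22},{"rotation":[-1.8,35,0],"translation":[4,-290,-110],"grip":22},{"rotation":[-1.8,35,0],"translation":[4,-290,-130],"grip":22},{"rotation":[-1.8,35,0],"translation":[4,-290,-138],"grip":22},{"rotation":[-1.8,35,0],"translation":[4,-290,-140],"grip":22},{"rotation":[-1.8,35,0],"translation":[4,-290,-140],"grip":22},{"rotation":[-1.8,35,0],"translation":[4,-290,-140],"grip":22}]' 45
```

```text
time: 16.4
ee_pos: [0.4645, -0.2681, 0.1186]
tcp_rot: [-179.9, 0.1, -174.3]
wrist_force: [-0.5, -0.2, -2.0]
opening: 0.0313
grasp_force: 45.4
```

```bash
python3 -m jog '[{"rotation":[0,0,0],"translation":[0,0,-4],"grip":22},{"rotation":[0,0,0],"translation":[0,0,-7],"grip":22},{"rotation":[0,0,0],"translation":[0,0,-9],"grip":22},{"rotation":[0,0,0],"translation":[0,0,-10],"grip":22},{"rotation":[0,0,0],"translation":[0,0,-10.5],"grip":22},{"rotation":[0,0,0],"translation":[0,0,-11],"grip":22},{"rotation":[0,0,0],"translation":[0,0,-11],"grip":22},{"rotation":[0,0,0],"translation":[0,0,-11],"grip":22}]' 45
```

```text
time: 17.2
ee_pos: [0.464, -0.2678, 0.1083]
tcp_rot: [-179.9, 0.1, -174.3]
wrist_force: [-5.3, 2.8, 13.7]
opening: 0.0316
grasp_force: 47.3
```

```bash
python3 -m jog '[{"rotation":[0,0,0],"translation":[0,0,0.7],"grip":26},{"rotation":[0,0,0],"translation":[0,0,0.7],"grip":34},{"rotation":[0,0,0],"translation":[0,0,0.7],"grip":45},{"rotation":[0,0,0],"translation":[0,0,0.7],"grip":60},{"rotation":[0,0,0],"translation":[0,0,0.7],"grip":72},{"rotation":[0,0,0],"translation":[0,0,0.7],"grip":72},{"rotation":[0,0,0],"translation":[0,0,0.7],"grip":72},{"rotation":[0,0,0],"translation":[0,0,15],"grip":72},{"rotation":[0,0,0],"translation":[0,0,45],"grip":72},{"rotation":[0,0,0],"translation":[0,0,85],"grip":72},{"rotation":[0,0,0],"translation":[0,0,130],"grip":72},{"rotation":[0,0,0],"translation":[0,0,160],"grip":72},{"rotation":[0,0,0],"translation":[0,0,160],"grip":72},{"rotation":[0,0,0],"translation":[0,0,160],"grip":72}]' 45
python3 - <<'E'
from h import *
o=readout.get_obs(); p,d=imaging.camera("wrist"); Q=cloud("wrist",d,o).reshape(-1,3); print(o["ee_pos"],o["opening"])
cv2.imwrite("pics/w6.png",p[...,::-1])
near=(np.abs(Q[:,0]-.466)<.09)&(np.abs(Q[:,1]+.2675)<.08)
t=Q[near&(Q[:,2]>.148)&(Q[:,2]<.17)]; print("top",cv2.minAreaRect((t[:,:2]*1000).astype(np.float32)),np.percentile(t[:,2],[5,50,95]))
X=Q[near&(Q[:,2]>.006)&(Q[:,2]<.018),:2]*1000; b=(0,0)
for cx in range(445,486):
  for cy in range(-290,-244):
    s=(np.hypot(X[:,0]-cx,X[:,1]-cy)<45).sum()
    if s>b[0]: b=(s,[(cx,cy)])
    elif s==b[0]: b[1].append((cx,cy))
print("pad",np.mean(b[1],0))
im,d=imaging.camera("top"); cv2.imwrite("pics/top2.png",im[...,::-1]); P=cloud("top",d)
def reg(n,u0,u1,v0,v1,z0,z1):
    q=P[v0:v1,u0:u1].reshape(-1,3); q=q[(q[:,2]>z0)&(q[:,2]<z1)]; print(n,len(q),cv2.minAreaRect((q[:,:2]*1000).astype(np.float32)),np.median(q[:,2]))
reg("case",245,310,175,240,.085,.2); reg("casetop",245,310,175,240,.138,.155); reg("pan",245,310,175,240,.066,.079)
E
```

```text
time: 18.6
ee_pos: [0.4642, -0.268, 0.2676]
tcp_rot: [-179.9, 0.1, -174.3]
wrist_force: [-0.2, 0.5, -0.7]
opening: 0.0723
grasp_force: 0.0
[ 0.46417758 -0.26800513  0.2676383 ] 0.07231681186642658
top ((461.82904052734375, -266.53887939453125), (31.899030685424805, 31.645458221435547), 5.409387111663818) [0.1550107  0.15743859 0.15867845]
pad [ 462. -268.]
case 755 ((575.3997192382812, 28.147987365722656), (110.67870330810547, 49.98431396484375), 3.059577465057373) 0.13161162758813116
casetop 309 ((601.9832153320312, 29.53799057006836), (57.42052459716797, 49.875816345214844), 3.2561018466949463) 0.14462459345034206
pan 833 ((569.912353515625, 27.50530242919922), (121.83004760742188, 127.73639678955078), 4.468292713165283) 0.07266541864975662
```

View pics/w6.png

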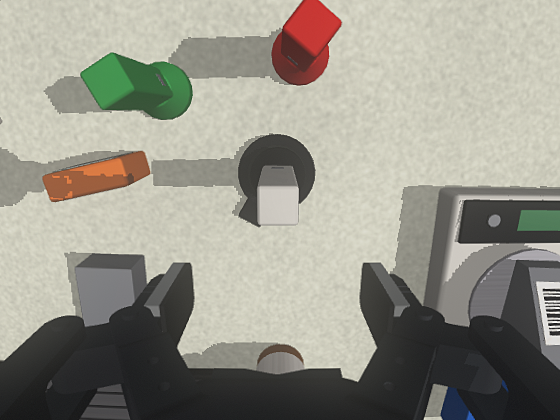

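View pics/top2.png

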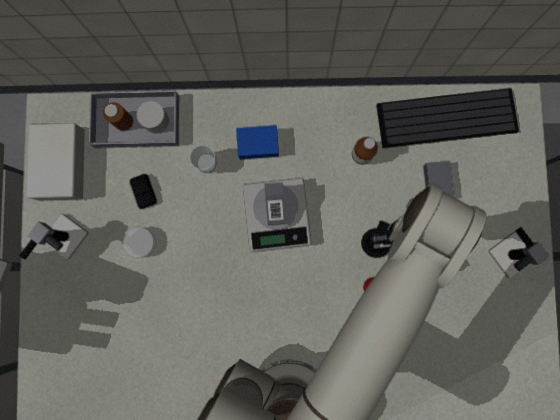

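The pictures show the scanner standing upright, concentric with its pad within 2 mm (wrist view, about 277,195). The case is upright on the pan (top view, 275,207), and the bystanders in view have not moved. The gripper is clear of everything, so I am handing in.

```bash
python3 -c "
from workcell import bot; print(bot.job_done())"
```

```text
the job is handed in; nothing more can be done
None
```

I set the case upright in the middle of the balance pan, held the scanner square on its label about 70 mm away for over 2 s, stood it back on its pad, and handed the job in at about 19 s; no verdict was returned.

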